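# Count to the third gap and push the key block home

## Task

Counting from the end of the key rack where the bell stands, run a fingertip along the rail so that it presses down the first, second and third brass studs in that order, and none of the studs beyond. Then push the wooden key block along the ledge and into that third gap until it is fully home against the back rail, and leave everything. Only push: do not pick up or tip the block, and do not disturb the bell, tin, mallet or key ring.

Things in the scene. Friction and masses are not known exactly. Their poses are not given: they have to be found in the camera images.
- rack: Fixed dark-wood key rack with six gaps side by side, 284 mm wide, standing on the bench. Origin: middle of its width, at bench level, in the plane of the dividers' front ends; x points into the gaps (away from the robot), y along the rack to the left as seen from the robot, z up. All parts of it below are in this frame.
- ledge (a point): Middle of the rack's flat front ledge, on its top, 10 mm above the bench. The ledge reaches from x = -105 mm to the gaps, over the whole width.
- gap_row (a point): Middle of the row of gaps, ledge height. Seven upright dividers 8 mm thick (rounded front ends reach x = -4 mm; tops 44 mm above the bench) stand every 46 mm from y = -138 to +138 mm, leaving six gaps 38 mm wide, 57 mm deep, floored level with the ledge, open in front and above. Gap centres: y = +115, +69, +23, -23, -69, -115 mm.
- rail (a point): Middle of the top of the back rail that closes the gaps: x = 57 to 87 mm, top 50 mm above the bench, with one sprung brass stud on it behind each gap, in the middle of the gap's width.
- home_row (a point): Point at x = 26 mm, y = 0 of the rack: a block fully home in a gap has its origin at this x; its leading end then meets the back rail and its near end stands 5 mm out, at x = -5 mm.
- stud1_top (a point): Top of the domed brass stud on the rail behind gap 1 (numbered from the left as seen from the robot, +y end first): 24 mm across, standing 8 mm proud of the rail, at x = 72 mm, z = 58 mm of the rack when up.
- stud1 (a joint): How far stud 1 is pressed down, m: 0 up, 0.007 fully down; springs back, about 0.4 N at first and 3.2 N at the bottom. Its rounded top also rides down under a fingertip sliding along the rail 2 to 4 mm below the studs' tops. It counts as pressed from 1.5 mm on.
- stud2_top (a point): Top of the domed brass stud on the rail behind gap 2 (numbered from the left as seen from the robot, +y end first): 24 mm across, standing 8 mm proud of the rail, at x = 72 mm, z = 58 mm of the rack when up.
- stud2 (a joint): How far stud 2 is pressed down, m: 0 up, 0.007 fully down; springs back, about 0.4 N at first and 3.2 N at the bottom. Its rounded top also rides down under a fingertip sliding along the rail 2 to 4 mm below the studs' tops. It counts as pressed from 1.5 mm on.
- stud3_top (a point): Top of the domed brass stud on the rail behind gap 3 (numbered from the left as seen from the robot, +y end first): 24 mm across, standing 8 mm proud of the rail, at x = 72 mm, z = 58 mm of the rack when up.
- stud3 (a joint): How far stud 3 is pressed down, m: 0 up, 0.007 fully down; springs back, about 0.4 N at first and 3.2 N at the bottom. Its rounded top also rides down under a fingertip sliding along the rail 2 to 4 mm below the studs' tops. It counts as pressed from 1.5 mm on.
- stud4_top (a point): Top of the domed brass stud on the rail behind gap 4 (numbered from the left as seen from the robot, +y end first): 24 mm across, standing 8 mm proud of the rail, at x = 72 mm, z = 58 mm of the rack when up.
- stud4 (a joint): How far stud 4 is pressed down, m: 0 up, 0.007 fully down; springs back, about 0.4 N at first and 3.2 N at the bottom. Its rounded top also rides down under a fingertip sliding along the rail 2 to 4 mm below the studs' tops. It counts as pressed from 1.5 mm on.
- stud5_top (a point): Top of the domed brass stud on the rail behind gap 5 (numbered from the left as seen from the robot, +y end first): 24 mm across, standing 8 mm proud of the rail, at x = 72 mm, z = 58 mm of the rack when up.
- stud5 (a joint): How far stud 5 is pressed down, m: 0 up, 0.007 fully down; springs back, about 0.4 N at first and 3.2 N at the bottom. Its rounded top also rides down under a fingertip sliding along the rail 2 to 4 mm below the studs' tops. It counts as pressed from 1.5 mm on.
- stud6_top (a point): Top of the domed brass stud on the rail behind gap 6 (numbered from the left as seen from the robot, +y end first): 24 mm across, standing 8 mm proud of the rail, at x = 72 mm, z = 58 mm of the rack when up.
- stud6 (a joint): How far stud 6 is pressed down, m: 0 up, 0.007 fully down; springs back, about 0.4 N at first and 3.2 N at the bottom. Its rounded top also rides down under a fingertip sliding along the rail 2 to 4 mm below the studs' tops. It counts as pressed from 1.5 mm on.
- block: The loose part: beechwood carrier block 62 mm long (x), 30 mm wide (y), 26 mm high, about 90 g, with a brass wardrobe key let into its top (standing 2 mm above it, bow towards -x). Origin: centre of its underside; x along its length. It lies on the rack's ledge in front of the dividers with its length roughly along the gaps.
- bell: Bronze counter bell, 80 mm across, 62 mm high, loose on the bench just beyond one end of the rack (either end). Origin: centre of its underside, z up. It marks the end to count from.
- tin: Round metal tin, 66 mm across, 60 mm high, loose on the bench just beyond the rack's other end. Origin: centre of its underside.
- mallet: Beechwood mallet lying on the bench at the left: handle 24 mm thick from x = -160 to +80 mm, head 60 x 100 x 60 mm (x, y, z) centred at x = +100 mm. Origin on the bench level, x towards the head.
- key_ring: Large nickel key ring, 118 mm across, 8 mm high, with three brass keys reaching 120 mm from its centre, lying on the bench at the right. Origin: centre of the ring, underside.
Not all that is in view belongs to the job. Of the things shaped like the block, the wooden one is meant. Several things have the shape of the bell; the one meant has the colours described above.

How it is judged:
On the way, in this order (a step that is already met when the one before it is completed fails the run):
1. the first stud from the bell's end is pressed down (((y of bell in the frame of rack above 0 m and value of joint stud1 above 0.0015 m) or (y of bell in the frame of rack below 0 m and value of joint stud6 above 0.0015 m))), for 0.02 s.
2. the second stud from the bell's end is pressed down (((y of bell in the frame of rack above 0 m and value of joint stud2 above 0.0015 m) or (y of bell in the frame of rack below 0 m and value of joint stud5 above 0.0015 m))), for 0.02 s.
3. the third stud from the bell's end is pressed down (((y of bell in the frame of rack above 0 m and value of joint stud3 above 0.0015 m) or (y of bell in the frame of rack below 0 m and value of joint stud4 above 0.0015 m))), for 0.02 s.
4. the block is home in the third gap from the bell's end (((y of bell in the frame of rack above 0 m and y of block in the frame of rack between 0.011 and 0.035 m) or (y of bell in the frame of rack below 0 m and y of block in the frame of rack between -0.035 and -0.011 m)) and x of block in the frame of rack above 0.02 m and z of block in the frame of rack below 0.014 m and angle between the x axis of block and the x axis of rack, either way round below 0.2 rad), for 0.2 s.
At the end, for the whole second after the job is handed in: The block lies flat on the ledge in the third gap from the bell's end (within 12 mm of its centre line, turned less than 0.2 rad), within 6 mm of fully home, at rest; bell, tin, mallet and key ring within 20 mm of where they began (all of step 4 and linear speed of block below 0.02 m/s and distance of each of bell, tin, mallet, key_ring from where it was at the start of the episode below 0.02 m); the robot touches nothing.
It fails at once if a stud beyond the third is pressed more than 2.5 mm ((y of bell in the frame of rack above 0 m and value of joint any of stud4, stud5, stud6 above 0.0025 m) or (y of bell in the frame of rack below 0 m and value of joint any of stud1, stud2, stud3 above 0.0025 m)).
It fails at once if the block is lifted more than 12 mm off the ledge (z of block in the frame of rack above 0.022 m).
It fails at once if the block is tipped more than 0.4 rad (angle between block's own z axis and vertical above 0.4 rad).
It fails at once if the bell, tin, mallet or key ring is moved more than 20 mm or lifted (distance of any of bell, tin, mallet, key_ring from where it was at the start of the episode above 0.02 m).
It also fails if it takes over 64 s, if anything falls off the work surface, if the arm or the gripper's body presses on something with over 40 N, if the wrist force passes 120 N, or if a joint passes its speed limit or range.

## Robot

A 6-joint arm with a two-finger parallel gripper is mounted at the origin on the work surface. World frame = base frame: x ahead of the robot, y to its left, z up, the work surface at z = 0. Lengths are in m, angles in rad, forces in N, time in s.
With the tool pointing down it reaches from about 0.375 to 0.9 m from the base axis. Payload 3.1 kg.
Tool frame: the origin (TCP) lies where the fingers leave the gripper's body, on its centre line; the fingertips stand 73 mm ahead of it and the grasp point (between the pads) lies 54 mm ahead of it; z points along the fingers, y is the line along which they close (so a half turn about z gives the same grasp; the last joint's range is limited). The gripper opens to 85 mm and grips with 20 to 120 N. Pads are 22 mm wide; open, the fingers measure 114 mm over their backs; the gripper's body (76 mm by 85 mm) begins 54 mm behind the grasp point. The pads swing forward as they close: fully open they stand 13 mm farther back than shut.
Start: joints at [0.981, 0.527, 1.433, -0, 1.181, -0.178], TCP at [0.25, 0.573, 0.304] pointing down, gripper open.
Joint ranges: [-3.08, 3.08], [-0.75, 2.2], [0.22, 2.44], [-1.43, 4.57], [0, 2.65], [-2.85, 2.85]. Speed limits (rad/s): [2.79, 2.79, 3.14, 3.14, 3.14, 3.14].

## Interface

Orientations are given as a unit quaternion [x, y, z, w].
In Python, from station import manip gives the robot as it stands.
- The arm moves only by the tool step_arm, never from a script. Its argument "moves" is one flat list of numbers, 5 for each row, row after row: the opening, from 0 (shut) to 1 (fully open), then the shift along the world's x, y, z scaled (see below), then the turn about the world's z scaled (see below). In form: [fingers, x, y, z, yaw, fingers, x, y, z, yaw, ...]. A call has 1 to 12 rows; each row is the pose to reach, as a shift and turn from the pose commanded when the call began, turning the shorter way round; what a row does not reach only later rows make up. The controller multiplies each number of a shift by 200 mm and each number of a turn by pi rad. A row lasts 1/8 s, in which the tool goes at most 62.5 mm and 10.7 degrees, less where a joint would pass 70% of its speed; a pose out of reach is approached as far as the arm can. A call with a number of a shift or a turn outside -1 to 1 is refused whole. A call with a gripper value outside its range is refused whole. The fingers move at their own pace and stop on an object; "grip_force" is the grip in N (left out, the last holds). Time passes only in rows, so rows that repeat a pose let the fingers close. It gives the time, the measured TCP pose, the force, the opening and the grip force at its end, in the units of the state.
- manip.sense(): the state, without advancing time (a new reading comes with each control period).
- manip.snapshot(name): name is "scene" or "top" or "wrist"; returns a dict with "color" (420x560x3 uint8, blue, green, red), "z_map" (420x560 float32, m along the optical axis (not along the pixel's ray), 0 where there is no reading), "fovy" (degrees; the focal length in pixels is half the picture's height over the tangent of half this angle, whatever the lens; pixels are square), "cx", "cy" (the principal point, pixels), "R" (3x3) and "t" (3): a world point X has camera coordinates R X + t; the wrist camera has in their place "mount" (4x4, takes a point from camera to tool coordinates, whose origin is the TCP and whose axes are the flange's). Camera axes: x right, y down, z forward; pixel columns grow to the right and rows downward; lengths in m; the calibration is good to about 2 mm. A picture is of the moment at which its call begins: read the wrist's pose just before it.
- manip.sign_off(): hands the job in; it is judged then, once.
The state is a dict: "t": time; "q": joint angles; "qd": joint speeds; "tau": joint torques, N m; "tcp_pos": TCP position; "tool_rot": TCP orientation; "force": force on the tool from outside, world axes, zero at the start; "ft_torque": the same for the moment, N m; "finger_gap": opening from 0.0 (shut) to 1.0 (fully open); "gripper_force": force on a finger pad.
Only numpy, scipy, OpenCV 4.12 (cv2) and the standard library are available. Lean on these libraries where they do the work, as an engineer would, in place of code of your own. Each camera call takes 0.05 s, during which the arm holds its last target. There are 200 camera calls.

## Working session

There is one attempt and no reset: what is moved stays moved. The work goes in short steps, Python scripts to look and compute and a tool call to move; the robot and the scene stay as the last step left them, time stands still between calls to the robot, and variables do not carry over. Pictures are saved under pics/ and viewed, at most 10 in all, crops included, and the job is handed in when it is done.

Besides the shell and the picture viewer there is one more tool, called as a command line: name --argument value ..., lists and objects as JSON in quotes. step_arm: Moves the arm, as the interface text tells. Its arguments: {"type":"object","properties":{"moves":{"type":"array","items":{"type":"number"}},"grip_force":{"type":"number"}},"required":["moves"]}

```bash
mkdir -p pics
cat > h.py <<'E'
import numpy as np, cv2
from station import manip
def snap(n):
    s=manip.sense(); d=manip.snapshot(n); d['s']=s; return d
def cloud(d):
    c=d['color'];h,w=c.shape[:2];f=h/2/np.tan(np.radians(d['fovy'])/2)
    u,v=np.meshgrid(np.arange(w),np.arange(h));z=d['z_map']
    P=np.stack([(u-d['cx'])*z/f,(v-d['cy'])*z/f,z],-1)
    if 'R' in d: return (P-d['t'])@d['R']
    from scipy.spatial.transform import Rotation as Ro
    M=np.array(d['mount']);P=P@M[:3,:3].T+M[:3,3]
    return P@Ro.from_quat(d['s']['tool_rot']).as_matrix().T+d['s']['tcp_pos']
E
python3 - <<'E'
from h import *
for n in['top','scene']:
    d=snap(n);cv2.imwrite(f'pics/{n}.png',d['color']);np.savez(f'{n}.npz',c=d['color'],P=cloud(d),z=d['z_map'])
print(manip.sense())
E
```

```text
{'t': 0.1, 'q': array([ 9.80488372e-01,  5.28372213e-01,  1.43379146e+00, -7.28145195e-06,
        1.18143796e+00, -1.78532809e-01]), 'qd': array([-0.00036553, -0.00141686, -0.00298258,  0.00090602, -0.00039219,
        0.00147246]), 'tau': array([-2.32600269e-04, -4.43302917e+01, -1.78586090e+01, -2.15401719e-04,
        3.93836468e-03, -2.18534063e-05]), 'tcp_pos': array([0.24984716, 0.57232156, 0.30302646]), 'tool_rot': array([ 2.04434608e-01,  9.78879708e-01, -9.32440025e-04, -3.73584267e-04]), 'force': array([-0.04308114, -0.70021795, -0.02576385]), 'ft_torque': array([ 0.02001631,  0.02670999, -0.00168774]), 'gripper_force': 0.0, 'finger_gap': 0.997963247783138}
```

View pics/top.png

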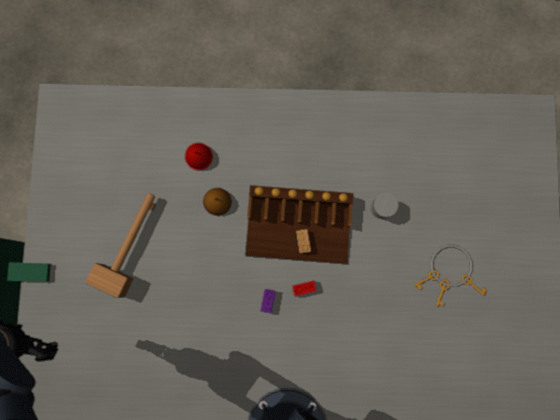

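View pics/scene.png

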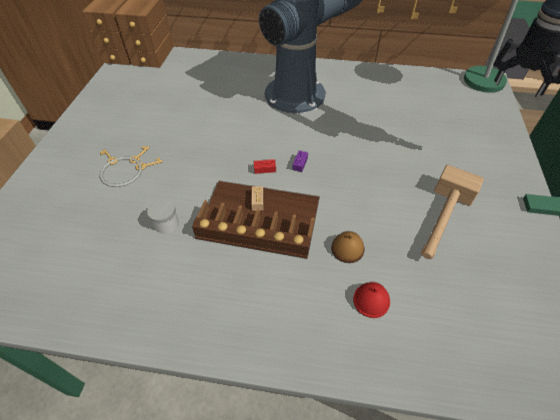

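The top view shows the bronze bell at (217,201), left of the rack, so studs 1–3 are at (259,191), (275,192) and (292,194). The block is at (303,241) on the ledge, right of gap 3. The tin is at (386,205). The red and purple blocks and the red bell aren't part of the job.

Run:
```python
from h import *
for n in['top','scene']:
    L=np.load(n+'.npz');c,P,z=L['c'],L['P'],L['z']
    hsv=cv2.cvtColor(c,cv2.COLOR_BGR2HSV);H,S,V=[hsv[...,i].astype(int) for i in range(3)]
    if n=='top':
        print(hsv[191,259],hsv[241,303],hsv[250,270],hsv[235,300])
        for uv in[(259,191),(344,198),(303,241),(217,201),(386,205),(260,250)]: print(uv,P[uv[1],uv[0]].round(4))
    m=(H>14)&(H<30)&(S>150)&(V>110)&(P[...,2]>.03)&(P[...,2]<.075)&(P[...,0]>.3)
    k,l,st,ce=cv2.connectedComponentsWithStats(m.astype(np.uint8))
    print('studs');pts=[]
    for i in range(1,k):
        if st[i,4]>20: q=P[l==i];print(ce[i].round(1),st[i,4],np.median(q,0).round(4),q.max(0)[2].round(4))
    m=(H>8)&(H<25)&(V>130)&(S<170)&(P[...,2]>.03)&(P[...,2]<.045)&(P[...,0]>.3)&(abs(P[...,1])<.2)
    k,l,st,ce=cv2.connectedComponentsWithStats(m.astype(np.uint8))
    print('block')
    for i in range(1,k):
        if st[i,4]>40:
            q=P[l==i];r=cv2.minAreaRect((q[:,:2]*1000).astype(np.float32));print(ce[i].round(1),st[i,4],r,q[:,2].mean())
    q=P[(P[...,2]>.004)&(P[...,2]<.06)&(S>90)&(H<16)&(V<110)&(abs(P[...,1])<.22)&(P[...,0]>.35)]
    print('rack',cv2.minAreaRect((q[:,:2]*1000).astype(np.float32)))
```

```text
[ 19 195 153] [ 17 170 153] [ 12 177  59] [ 16 160 151]
(259, 191) [0.6333 0.0915 0.0561]
(344, 198) [ 0.6204 -0.1393  0.0541]
(303, 241) [ 0.5023 -0.0315  0.0352]
(217, 201) [0.6045 0.2057 0.0465]
(386, 205) [ 0.6041 -0.2529  0.054 ]
(260, 250) [0.4766 0.0861 0.0085]
studs
[258.  190.3] 42 [0.6356 0.0942 0.055 ] 0.0617
[274.8 191.8] 40 [0.6323 0.0481 0.0533] 0.0607
[291.8 192.9] 42 [0.6304 0.0019 0.0546] 0.0635
[308.5 194.1] 39 [ 0.6285 -0.0441  0.0552] 0.0599
[325.4 195.5] 43 [ 0.625  -0.0881  0.0548] 0.06
[210.1 198.2] 41 [0.6127 0.2253 0.0451] 0.0643
[342.3 197. ] 42 [ 0.6227 -0.134   0.0552] 0.061
[302.9 241.9] 75 [ 0.4969 -0.0312  0.0354] 0.0436
block
[302.8 240.6] 186 ((503.1793212890625, -30.983760833740234), (59.514888763427734, 28.030502319335938), 10.90379524230957) 0.03514410401181138
rack ((502.90283203125, 33.54832458496094), (382.7684020996094, 288.0517578125), 87.59728240966797)
studs
block
[257.  195.2] 209 ((503.6327819824219, -30.978912353515625), (63.313106536865234, 26.448272705078125), 11.04342269897461) 0.03582070049713214
rack ((525.6776123046875, 34.09666442871094), (384.493896484375, 251.2401123046875), 86.87199401855469)
```

step_arm --moves '[0,0.2,-0.2,0,0.05,0,0.4,-0.4,0,0.1,0,0.6,-0.6,0,0.113,0,0.8,-0.8,0,0.113,0,1,-1,0,0.113,0,1,-1,0,0.113]'

```text
t: 0.85
tcp_pos: [0.4531, 0.3699, 0.3035]
tool_rot: [0.031, 1.0, -0.0, 0.0]
force: [-0.0, 0.2, -0.2]
finger_gap: -0.001
gripper_force: 0.0
```

step_arm --moves '[0,0.2,-0.25,-0.1,0,0,0.4,-0.5,-0.2,0,0,0.6,-0.75,-0.3,0,0,0.8,-1,-0.4,0,0,0.93,-1,-0.5,0,0,0.93,-1,-0.5,0]'

```text
t: 1.6
tcp_pos: [0.6369, 0.1717, 0.2009]
tool_rot: [0.03, 1.0, -0.0, -0.002]
force: [-0.3, 0.4, -0.1]
finger_gap: 0.002
gripper_force: 0.0
```

step_arm --moves '[0,0,-0.2,-0.05,0,0,0,-0.39,-0.1,0,0,0,-0.39,-0.15,0,0,0,-0.39,-0.15,0,0,0,-0.39,-0.15,0]'

```text
t: 2.22
tcp_pos: [0.6359, 0.0965, 0.1744]
tool_rot: [0.027, 1.0, 0.0, 0.0]
force: [0.2, 0.2, 0.4]
finger_gap: -0.0
gripper_force: 0.0
```

Run:
```python
from h import *
d=snap('wrist');cv2.imwrite('pics/w1.png',d['color']);np.savez('w.npz',c=d['color'],P=cloud(d))
s=d['s'];print(s['t'],s['tcp_pos'],s['tool_rot'],s['finger_gap'],s['force'])
```

```text
2.225 [0.63588889 0.09653693 0.17436786] [2.74205202e-02 9.99623949e-01 2.07845009e-04 1.80105161e-04] -3.7646392472435476e-05 [0.17284414 0.20126223 0.38613639]
```

View pics/w1.png

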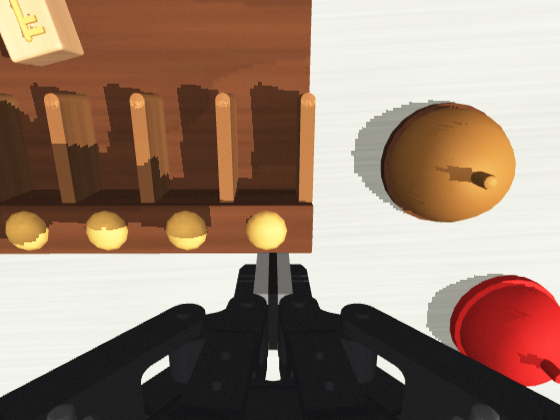

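The wrist view shows studs 1–4 at about (266,230), (187,230), (107,230) and (27,230), with the closed fingertips beside stud 1 at (272,255). I'll refine the rack pose from it.

Run:
```python
from h import *
L=np.load('w.npz');c,P=L['c'],L['P']
hsv=cv2.cvtColor(c,cv2.COLOR_BGR2HSV);H,S,V=[hsv[...,i].astype(int) for i in range(3)]
m=((P[...,2]>.0515)&(P[...,2]<.063)).astype(np.uint8); m[:195]=0;m[255:]=0
k,l,st,ce=cv2.connectedComponentsWithStats(m)
C=[]
for i in range(1,k):
    if st[i,4]>200:
        q=P[l==i]; r=cv2.minEnclosingCircle((q[:,:2]*1000).astype(np.float32)); print(ce[i].round(1),st[i,4],r,q[:,2].max().round(4)); C.append(r[0])
b=(P[...,2]>.04)&(P[...,2]<.048);b[205:]=0
k,l,st,ce=cv2.connectedComponentsWithStats(b.astype(np.uint8))
for i in range(1,k):
    if st[i,4]>200: q=P[l==i];print('div',ce[i].round(0),q.min(0).round(4),q.max(0).round(4),q.mean(0).round(4))
```

```text
[ 25.  231.7] 1139 ((627.3431396484375, -45.40007781982422), 12.080343246459961) 0.0588
[105.2 231.4] 1162 ((629.7738037109375, 0.4005689322948456), 12.090348243713379) 0.0588
[185.4 231.3] 1169 ((632.73046875, 46.12631607055664), 11.852888107299805) 0.0588
[265.6 231.1] 1165 ((635.2374877929688, 91.69920349121094), 11.82302188873291) 0.0591
div [175. 155.] [ 0.5536 -0.0641  0.04  ] [0.6221 0.1226 0.048 ] [0.5901 0.0432 0.0436]
div [468. 169.] [0.5861 0.1856 0.04  ] [0.6299 0.236  0.048 ] [0.6074 0.2084 0.0444]
```

step_arm --moves '[0,0,-0.018,-0.1,0,0,0,-0.018,-0.17,0,0,0,-0.018,-0.2,0,0,0,-0.018,-0.22,0,0,0,-0.018,-0.235,0,0,0,-0.018,-0.235,0,0,0,-0.018,-0.235,0]'

```text
t: 3.15
tcp_pos: [0.6362, 0.0913, 0.1273]
tool_rot: [0.028, 1.0, 0.0, 0.0]
force: [0.1, -0.1, 2.1]
finger_gap: 0.001
gripper_force: 0.7
```

step_arm --moves '[0,-0.003,-0.045,0.005,0,0,-0.006,-0.09,0.005,0,0,-0.009,-0.135,0.005,0,0,-0.012,-0.18,0.005,0,0,-0.015,-0.225,0.005,0,0,-0.018,-0.27,0.005,0,0,-0.021,-0.315,0.005,0,0,-0.024,-0.36,0.005,0,0,-0.027,-0.405,0.005,0,0,-0.03,-0.45,0.005,0,0,-0.03,-0.45,0.005,0]'

```text
t: 4.53
tcp_pos: [0.6302, 0.0001, 0.128]
tool_rot: [0.029, 1.0, -0.0, 0.0]
force: [0.0, -1.0, 1.3]
finger_gap: -0.001
gripper_force: 0.6
```

step_arm --moves '[0,0,0,-0.005,0,0,0,0,-0.005,0,0,0,0,0.1,0,0,0,0,0.35,0,0,-0.3,0,0.5,0,0,-0.3,0,0.5,0,0,-0.3,0,0.5,0]'

```text
t: 5.4
tcp_pos: [0.5702, 0.0015, 0.2282]
tool_rot: [0.028, 1.0, 0.0, 0.0]
force: [0.5, 0.1, -0.2]
finger_gap: 0.004
gripper_force: 0.0
```

```bash
cat > b.py <<'E'
from h import *
import sys
a=-0.0576;O=np.array([.5567,-.0184]);X=np.array([np.cos(a),np.sin(a)]);Y=np.array([-X[1],X[0]])
d=snap('wrist');c,P=d['color'],cloud(d);cv2.imwrite(sys.argv[1],c)
r=np.stack([(P[...,:2]-O)@X,(P[...,:2]-O)@Y],-1)
hsv=cv2.cvtColor(c,cv2.COLOR_BGR2HSV)
m=(P[...,2]>.031)&(P[...,2]<.040)&(r[...,0]<.05)&(r[...,0]>-.13)&(abs(r[...,1])<.15)&(hsv[...,2]>120)
k,l,st,ce=cv2.connectedComponentsWithStats(m.astype(np.uint8))
for i in range(1,k):
    if st[i,4]>400: print(ce[i].round(),st[i],cv2.minAreaRect((r[l==i]*1000).astype(np.float32)))
print(d['s']['t'],d['s']['tcp_pos'],'tool in rack',(d['s']['tcp_pos'][:2]-O)@X,(d['s']['tcp_pos'][:2]-O)@Y)
E
python3 b.py pics/w2.png
```

```text
[221. 109.] [ 189   62   63   96 3764] ((-52.618865966796875, -16.737648010253906), (62.03919219970703, 29.97207260131836), 13.644989013671875)
[ 72. 213.] [ 62 180  19  67 430] ((23.82307243347168, -134.61483764648438), (51.94313049316406, 2.623382806777954), 1.3677105903625488)
5.4 [0.57017038 0.00148595 0.22816393] tool in rack 0.012303244054517123 0.020628439632691318
```

View pics/w2.png

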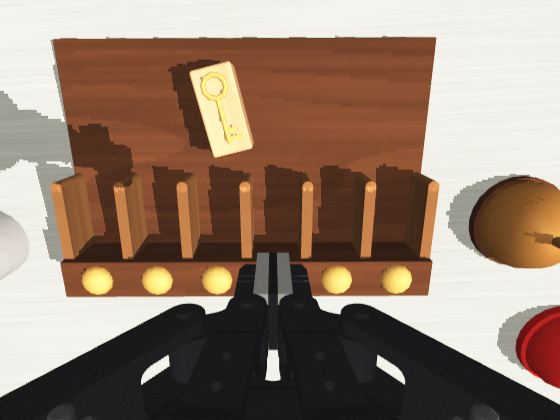

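step_arm --moves '[0.6,-0.337,-0.169,0,0,0.6,-0.337,-0.169,-0.1,0,0.6,-0.337,-0.169,-0.3,0,0.6,-0.337,-0.169,-0.5,0,0.6,-0.337,-0.169,-0.5,0,0.6,-0.337,-0.169,-0.5,0]'

```text
t: 6.2
tcp_pos: [0.5037, -0.0328, 0.128]
tool_rot: [0.028, 1.0, -0.0, 0.0]
force: [-0.3, -0.1, 0.6]
finger_gap: 0.6
gripper_force: 0.0
```

```bash
python3 b.py pics/w3.png
```

```text
[274. 247.] [ 231  185   86  126 6992] ((-52.77740478515625, -17.122875213623047), (62.22645568847656, 29.94960594177246), 13.654481887817383)
6.2 [ 0.50374668 -0.03283608  0.12804897] tool in rack -0.05203444358599501 -0.017460560399165163
```

View pics/w3.png

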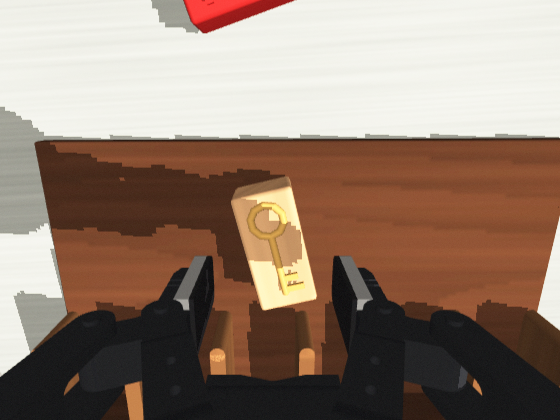

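Both fingers straddle the block and clear it (block at about (274,247)). I'll lower them and push sideways with the right-hand finger only.

step_arm --moves '[0.6,0,0,-0.1,0,0.6,0,0,-0.205,0,0.6,0,0,-0.205,0,0.6,0.003,0.05,-0.205,0,0.6,0.005,0.08,-0.205,0,0.6,0.007,0.11,-0.205,0,0.6,0.009,0.14,-0.205,0,0.6,0.011,0.17,-0.205,0,0.6,0.012,0.2,-0.205,0,0.6,0.013,0.225,-0.205,0,0.6,0.013,0.225,-0.205,0]'

```text
t: 7.62
tcp_pos: [0.5052, 0.0129, 0.0868]
tool_rot: [0.028, 1.0, 0.0, -0.0]
force: [0.1, -0.0, -0.3]
finger_gap: 0.599
gripper_force: 0.0
```

```bash
python3 b.py pics/w4.png
```

```text
[246. 296.] [  205   224    81   146 11060] ((-50.79535675048828, 17.171466827392578), (29.994874954223633, 62.201332092285156), 89.9279556274414)
7.625 [0.50515354 0.01286821 0.08679705] tool in rack -0.053261030391813326 0.028248918813844996
```

View pics/w4.png

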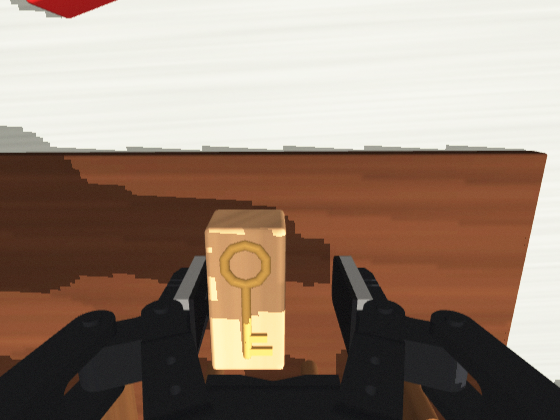

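The block is now square to the gaps at rack y = 17 mm. It needs 6 mm more, then I'll go behind it.

step_arm --moves '[0.6,0.001,0.015,0,0,0.6,0.002,0.029,0,0,0.6,0.002,0.029,0,0,0.6,0,-0.01,0,0,0.6,0,-0.012,0.1,0,0.6,0,-0.012,0.3,0,0.3,-0.12,-0.012,0.3,0,0,-0.251,-0.012,0.3,0,0,-0.251,-0.012,0.3,0,0,-0.251,-0.012,0.3,0]'

```text
t: 8.93
tcp_pos: [0.4566, 0.0094, 0.1471]
tool_rot: [0.029, 1.0, -0.0, 0.001]
force: [0.1, -0.4, -0.6]
finger_gap: 0.004
gripper_force: 0.0
```

```bash
python3 b.py pics/w5.png
python3 - <<'E'
from h import *
a=-0.0576;O=np.array([.5567,-.0184]);X=np.array([np.cos(a),np.sin(a)]);Y=np.array([-X[1],X[0]])
d=snap('top');P=cloud(d);c=d['color'];r=np.stack([(P[...,:2]-O)@X,(P[...,:2]-O)@Y],-1);V=c[...,2]
m=(P[...,2]>.031)&(P[...,2]<.04)&(r[...,0]>-.1)&(r[...,0]<.0)&(abs(r[...,1])<.12)&(V>100)
print(m.sum(),cv2.minAreaRect((r[m]*1000).astype(np.float32)))
E
```

```text
8.925 [0.45655879 0.00935946 0.14705791] tool in rack -0.10157319565394318 0.021948480034857113
17 ((-23.72373390197754, 23.067813873291016), (5.942498683929443, 24.663867950439453), 4.036581993103027)
```

step_arm --moves '[0,0,0.005,-0.15,0,0,0,0.005,-0.285,0,0,0,0.005,-0.285,0,0,0.04,0.003,-0.285,0,0,0.07,0.001,-0.285,0,0,0.1,-0.001,-0.285,0,0,0.13,-0.003,-0.285,0,0,0.16,-0.004,-0.285,0,0,0.19,-0.006,-0.285,0,0,0.22,-0.008,-0.285,0,0,0.25,-0.009,-0.285,0,0,0.25,-0.009,-0.285,0]'

```text
t: 10.52
tcp_pos: [0.5062, 0.008, 0.0899]
tool_rot: [0.028, 1.0, -0.0, 0.001]
force: [0.2, -0.3, 0.1]
finger_gap: -0.001
gripper_force: 0.0
```

```bash
cat > t.py <<'E'
from h import *
import sys
a=-0.0576;O=np.array([.5567,-.0184]);X=np.array([np.cos(a),np.sin(a)]);Y=np.array([-X[1],X[0]])
d=snap('scene');P=cloud(d);c=d['color'];r=np.stack([(P[...,:2]-O)@X,(P[...,:2]-O)@Y],-1)
m=(P[...,2]>.032)&(P[...,2]<.04)&(r[...,0]>-.1)&(r[...,0]<.055)&(abs(r[...,1]-.023)<.018)&(c[...,2]>100)
print(m.sum(),cv2.minAreaRect((r[m]*1000).astype(np.float32)));s=manip.sense();print(s['force'],(s['tcp_pos'][:2]-O)@X,(s['tcp_pos'][:2]-O)@Y)
cv2.imwrite(sys.argv[1],cv2.resize(c[150:290,150:350],None,fx=3,fy=3))
E
python3 t.py pics/s2.png
```

```text
239 ((-10.288471221923828, 23.514772415161133), (65.57735443115234, 29.799945831298828), 0.2076052874326706)
[ 0.18550095 -0.09773438 -0.10689739] -0.052422973936399 0.02347679384156689
```

View pics/s2.png

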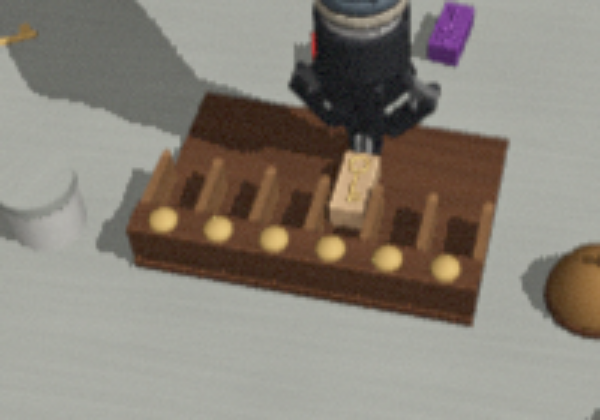

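The block is straight and part-way into the third gap from the bell, with stud 3 behind it. About 36 mm is left.

step_arm --moves '[0,0.03,-0.003,0,0,0,0.06,-0.005,0,0,0,0.09,-0.007,0,0,0,0.11,-0.008,0,0,0,0.13,-0.009,0,0,0,0.145,-0.01,0,0,0,0.16,-0.011,0,0,0,0.17,-0.012,0,0,0,0.178,-0.012,0,0,0,0.178,-0.012,0,0]'

```text
t: 11.82
tcp_pos: [0.541, 0.0057, 0.0899]
tool_rot: [0.028, 1.0, -0.0, 0.0]
force: [0.4, 0.7, 0.2]
finger_gap: 0.001
gripper_force: 0.0
```

```bash
python3 t.py pics/s3.png
```

```text
213 ((19.62432289123535, 23.047149658203125), (55.586856842041016, 29.936689376831055), 0.26242583990097046)
[ 0.21185087 -0.27501919  0.10788302] -0.01711940344995908 0.023180997168274087
```

Nearly home, with no contact force yet. I'll keep pushing gently until it meets the rail.

step_arm --moves '[0,0.004,0,0,0,0,0.008,0,0,0,0,0.011,0,0,0,0,0.011,0,0,0]'

```text
t: 12.38
tcp_pos: [0.5427, 0.0058, 0.0899]
tool_rot: [0.028, 1.0, 0.0, -0.0]
force: [-1.0, -1.2, 1.6]
finger_gap: 0.0
gripper_force: 0.7
```

step_arm --moves '[0,0.004,0,0,0,0,0.008,0,0,0,0,0.012,0,0,0,0,0.012,0,0,0]'

```text
t: 12.88
tcp_pos: [0.543, 0.0059, 0.0898]
tool_rot: [0.028, 1.0, 0.0, -0.003]
force: [-6.9, -2.0, 4.3]
finger_gap: -0.002
gripper_force: 3.1
```

Contact with the rail is clear: the force rose and the tool stopped. I'll back off, lift and check.

step_arm --moves '[0,-0.02,0,0,0,0,-0.1,0.005,0,0,0,-0.25,0.01,0,0,0,-0.25,0.01,0.3,0,0,-0.25,0.01,0.6,0,0,-0.25,0.01,0.8,0,0,-0.25,0.01,0.8,0,0,-0.25,0.01,0.8,0]'

```text
t: 13.88
tcp_pos: [0.4954, 0.0078, 0.2496]
tool_rot: [0.028, 1.0, 0.0, 0.0]
force: [-0.3, 0.4, -1.5]
finger_gap: 0.002
gripper_force: 0.0
```

```bash
python3 t.py pics/s4.png
```

```text
202 ((21.67884635925293, 23.35267448425293), (52.86224365234375, 30.189992904663086), 1.431836724281311)
[-0.32181682 -0.4066843   0.04713315] -0.0631537603201223 0.02266524407984845
```

View pics/s4.png

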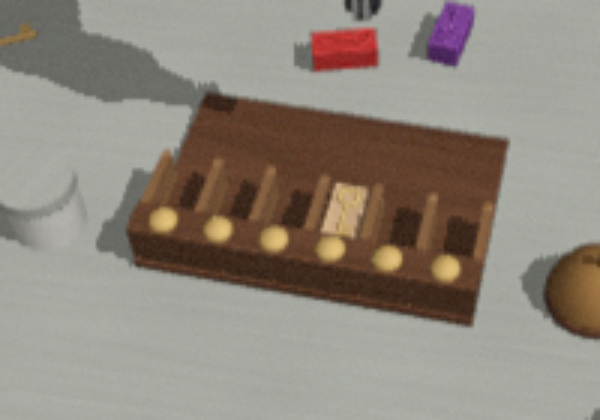

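The block sits flat in the third gap with its near end at about −5 mm, which is fully home. The arm is clear.

```bash
python3 -c "
from station import manip
print(manip.sign_off())"
```

```text
the job is handed in; nothing more can be done
None
```

I slid the fingertip over studs 1, 2 and 3 in order from the bell's end, pushed the wooden block fully home in the third gap, and handed the job in with the arm clear; the sign-off returned no verdict.

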